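Sweep the nuts into the tray

ROBOT

A 6-joint arm with a two-finger parallel gripper is mounted at the origin on a cart in front of the work surface, level with it; the furniture and walls round the work are solid. World frame = base frame: x ahead of the robot, y to its left, z up, the work surface at z = 0. Lengths are in m, angles in rad, forces in N, time in s.
With the tool pointing down it reaches from about 0.35 to 0.975 m from the base axis. Payload 4.9 kg.
Tool frame: the origin (TCP) lies on the centre line of the jaws, within the pads' length; the fingertips stand ctrl.tcp_to_tips ahead of it and the grasp point (between the pads) lies 3 mm ahead of it (ctrl.tcp_to_tips is the distance from the TCP to the fingertips, in m); z points along the fingers, y is the direction in which the jaws open and shut (so a half turn about z gives the same grasp; the last joint's range is limited). The gripper opens to 85 mm and grips with 20 to 120 N. Pads are 22 mm wide; open, the fingers measure 114 mm over their backs; the gripper's body (76 mm by 85 mm) begins 54 mm behind the grasp point. The pads swing forward as they close: fully open they stand 13 mm farther back than shut.
Start: joints at [-1.268, 0.053, 1.613, -0, 1.476, -0.119], TCP at [0.256, -0.57, 0.253] pointing down, gripper open.
Joint ranges: [-3.01, 3.01], [-1.01, 2.22], [0.06, 2.58], [-1.02, 4.17], [0.09, 2.62], [-3.14, 3.14]. Speed limits (rad/s): [2.57, 2.57, 3.14, 3.14, 3.14, 3.14].

INTERFACE

Orientations are given as a rotation vector (axis times angle).
In Python, from station import ctrl, vision gives the robot as it stands.
- The arm moves only by the tool jog_arm, never from a script. Its argument "deltas" is a list of rows, each a list of 7 numbers: the turn, a rotation vector about the tool's x, y, z in rad, then the shift along the tool's x, y, z in cm, then the opening, from 0 (shut) to 1 (fully open). A call has 1 to 12 rows; each row shifts and turns the commanded pose from where the row before left it, along the tool's axes as they then stand; what a row does not reach is not made up. A row lasts 1/12 s, in which the tool goes at most 41.7 mm and 7.16 degrees, less where a joint would pass 70% of its speed; a pose out of reach is approached as far as the arm can. A call with a gripper value outside its range is refused whole. The fingers move at their own pace and stop on an object; "grip_force" is the grip in N (left out, the last holds). Time passes only in rows, so rows that do not move let the fingers close. It gives the time, the measured TCP pose, the force and the opening at its end, in the units of the state.
- ctrl.get_obs(): the state, without advancing time (a new reading comes with each control period).
- vision.get_image(name): name is "scene" or "top" or "wrist"; returns (picture, depth): 384x512x3 uint8, red, green, blue; 384x512 float32, m along the optical axis (not along the pixel's ray), 0 where there is no reading.
- vision.calibration(name): a dict with "fx", "fy", "cx", "cy" (pixels), "dist" ([k1, k2, p1, p2, k3] as OpenCV has them; the pictures are not rectified), "rvec" (rotation vector, rad) and "tvec" (3), from world to camera coordinates, as OpenCV has them; the wrist camera has in their place "hand_eye" (4x4, takes a point from camera to tool coordinates, whose origin is the TCP and whose axes are the flange's). Camera axes: x right, y down, z forward; pixel columns grow to the right and rows downward; lengths in m; the calibration is good to about 2 mm. A picture is of the moment at which its call begins: read the wrist's pose just before it. calibration takes no time and is no camera call.
- ctrl.finish_job(): hands the job in, once; it reports no verdict.
The state is a dict: "t": time; "q": joint angles; "dq": joint speeds; "effort": joint torques, N m; "tool_pos": TCP position; "tool_rot": TCP orientation; "contact_force": force on the tool from outside, world axes, zero at the start; "wrist_torque": the same for the moment, N m; "opening": finger opening in m.
Only numpy, scipy, OpenCV 4.12 (cv2) and the standard library are available. Lean on these libraries where they do the work, as an engineer would, in place of code of your own. Each camera call takes 0.05 s, during which the arm holds its last target. There are 200 camera calls.

TASK

Clear the work area: with the closed fingers, sweep the three loose hexagon nuts along the surface through the open front of the low metal tray, until each nut lies wholly inside it. Do not pick a nut up or lift it; it stays down on the surface all the way. Leave everything else where it is, and finish clear of everything.

Things in the scene. Friction and masses are not known exactly. Their poses are not given: they have to be found in the camera images.
- sweep_tray: low aluminium sweep tray, fixed. Origin: centre of its inside, at work-surface level; own x from open front to back wall, y across, z up. Inside: x -60 to +60 mm, y -80 to +80 mm. Two side walls and back wall 3 mm thick, 25 mm high; no front wall. Floor bevelled from 0 up to 2 mm over the first 18 mm, then flat at 2 mm. Behind the back wall a 24 mm flange with two magnets 7 mm high.
- nut_0: one of three identical steel hexagon nuts with a hole, 24 mm across the flats, 27 mm across the corners, 13 mm high, about 30 g, lying flat and free to slide. Origin: centre of its underside, z up.
- nut_1: one of three identical steel hexagon nuts with a hole, 24 mm across the flats, 27 mm across the corners, 13 mm high, about 30 g, lying flat and free to slide. Origin: centre of its underside, z up.
- nut_2: one of three identical steel hexagon nuts with a hole, 24 mm across the flats, 27 mm across the corners, 13 mm high, about 30 g, lying flat and free to slide. Origin: centre of its underside, z up.
- screw_tin: bystander, to be left alone: low round white tin, 67 mm across, 25 mm high. Origin: centre of its underside.
- driver: bystander, to be left alone: screwdriver with a blue handle, 150 mm long, 22 mm thick, lying along its y axis. Origin: centre of its underside.
- hex_key: bystander, to be left alone: black L-shaped hex key lying flat, 83 mm along its y axis, 25 mm wide, 6 mm thick. Origin: centre of its underside.
- pliers: bystander, to be left alone: pliers with red handles lying flat, 150 mm along their y axis, 42 mm wide, 12 mm thick. Origin: centre of its underside.
- sanding_block: bystander, to be left alone: cork sanding block, 59 x 101 mm, 33 mm high. Origin: centre of its underside.

How it is judged:
At the end, for the whole second after the job is handed in: Each of the three nuts lies at rest on the tray's floor, wholly behind the front edge of the tray (its centre at least 14 mm past that edge) and between its walls, not on a rim (x of nut_0 in the frame of sweep_tray between -0.046 and 0.062 m and y of nut_0 in the frame of sweep_tray between -0.082 and 0.082 m and z of nut_0 in the frame of sweep_tray between -0.005 and 0.022 m and linear speed of each of nut_0, nut_1, nut_2 below 0.02 m/s and x of nut_1 in the frame of sweep_tray between -0.046 and 0.062 m and y of nut_1 in the frame of sweep_tray between -0.082 and 0.082 m and z of nut_1 in the frame of sweep_tray between -0.005 and 0.022 m and x of nut_2 in the frame of sweep_tray between -0.046 and 0.062 m and y of nut_2 in the frame of sweep_tray between -0.082 and 0.082 m and z of nut_2 in the frame of sweep_tray between -0.005 and 0.022 m); the robot touches nothing.
It fails at once if a nut was lifted (its underside centre more than 20 mm above the work surface) (height (world z) of any of nut_0, nut_1, nut_2 above 0.02 m).
It fails at once if a nut was swept off the work surface (height (world z) of any of nut_0, nut_1, nut_2 below -0.03 m).
It fails at once if a bystander was moved by more than 20 mm (distance of any of screw_tin, driver, hex_key, pliers, sanding_block from where it was at the start of the episode above 0.02 m).
It also fails if it takes over 67 s, if anything falls off the work surface, if the arm or the gripper's body presses on something with over 40 N, if the wrist force passes 120 N, or if a joint passes its speed limit or range.

## Working session

There is one attempt and no reset: what is moved stays moved. The work goes in short steps, Python scripts to look and compute and a tool call to move; the robot and the scene stay as the last step left them, time stands still between calls to the robot, and variables do not carry over. Pictures are saved under pics/ and viewed, about 8 in all and at most 12, crops included, and the job is handed in when it is done.

Besides the shell and the picture viewer there is one more tool, called after "Emit:" as a command line: name --pt "numbers of a row" for each row, then --argument value for the rest. jog_arm: Moves the arm, as the interface text tells. Its arguments: {"type":"object","properties":{"deltas":{"type":"array"},"grip_force":{"type":"number"}},"required":["deltas"]}

```bash
mkdir -p pics; cat > h.py <<'E'
import numpy as np, cv2
from station import ctrl, vision
def shot(name, fn=None):
    im,d=vision.get_image(name)
    if fn: cv2.imwrite('pics/'+fn, im[:,:,::-1])
    return im,d
def cloud(name,d):
    c=vision.calibration(name)
    K=np.array([[c['fx'],0,c['cx']],[0,c['fy'],c['cy']],[0,0,1.]])
    h,w=d.shape; u,v=np.meshgrid(np.arange(w),np.arange(h))
    n=cv2.undistortPoints(np.stack([u,v],-1).reshape(-1,1,2).astype(np.float64),K,np.array(c['dist'])).reshape(h,w,2)
    P=np.dstack([n*d[...,None],d]).astype(float)
    if 'rvec' in c:
        R=cv2.Rodrigues(np.array(c['rvec'],float))[0]; t=np.array(c['tvec']).ravel()
        return (P-t)@R
    o=ctrl.get_obs(); H=np.array(c['hand_eye']); R=cv2.Rodrigues(np.array(o['tool_rot'],float))[0]
    return (P@H[:3,:3].T+H[:3,3])@R.T+np.array(o['tool_pos'])
E
python3 - <<'E'
from h import *
im,d=shot('top','top0.png'); P=cloud('top',d); np.savez('top0.npz',im=im,d=d,P=P)
o=ctrl.get_obs(); print(o, ctrl.tcp_to_tips)
print(P[::96,::128].round(3).tolist())
# orthographic map, 1px=2mm
E
```

```text
{'t': 0.05, 'q': array([-1.26800295e+00,  5.33416683e-02,  1.61428268e+00, -6.90901918e-06,
        1.47603575e+00, -1.19016254e-01]), 'dq': array([ 2.07601148e-03, -8.98093440e-04, -1.90855594e-03,  1.25675298e-03,
        1.38891972e-03,  1.33225917e-05]), 'effort': array([ 2.25318814e-05, -3.95166993e+01, -3.71661222e+01, -1.86284879e-04,
        4.01067082e-03, -2.83926013e-06]), 'tool_pos': array([ 0.25569698, -0.56966272,  0.25207917]), 'tool_rot': array([-3.06996820e+00, -6.57246094e-01,  3.08546667e-04]), 'contact_force': array([-0.30623686,  0.0813022 , -1.1793353 ]), 'wrist_torque': array([0.01171938, 0.0020488 , 0.01359685]), 'opening': 0.08541667390731647} 0.022
[[[0.879, 0.736, 0.183], [0.881, 0.445, 0.193], [0.878, 0.161, 0.207], [0.853, -0.101, 0.249]], [[0.804, 1.022, -0.225], [0.878, 0.659, -0.394], [0.741, 0.159, -0.001], [0.748, -0.186, -0.0]], [[0.484, 1.017, -0.261], [0.52, 0.691, -0.543], [0.479, 0.152, 0.001], [0.479, -0.158, 0.073]], [[0.16, 1.019, -0.312], [0.076, 0.777, -0.861], [0.11, 0.148, -0.756], [0.113, -0.472, -0.854]]]
```

View pics/top0.png

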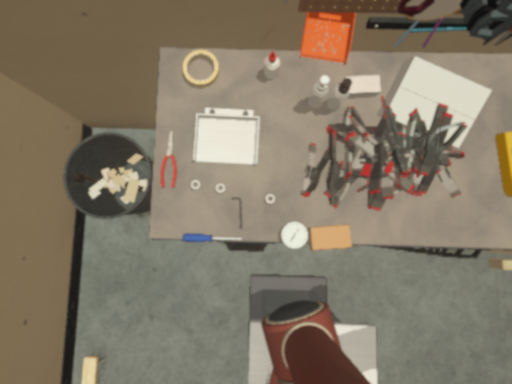

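The top view shows the tray at about (227,138), open towards the robot. The nuts are at (195,184), (220,187) and (270,198). The hex key is at (239,210), the pliers at (168,163), the tin at (294,235), the driver at (210,238) and the cork block at (330,237).

```bash
python3 - <<'E'
from h import *
f=np.load('top0.npz'); im,P=f['im'],f['P']
for n,(u,v) in dict(n0=(195,184),n1=(220,187),n2=(270,198)).items():
    s=np.s_[v-9:v+10,u-9:u+10]; m=(im[s].min(-1)>150)&(P[s][...,2]>.003); q=P[s][m]; print(n,m.sum(),q.mean(0).round(4),np.ptp(q,axis=0).round(3))
for n,p in dict(FL=(193,163),FR=(258,165),BL=(196,114),BR=(259,116),ML=(194,140),MR=(259,140),hk1=(234,198),hk2=(241,198),hk3=(241,228),pl=(162,187),pl2=(176,187),pltip=(170,132),tin=(294,235),dl=(184,237),dr=(241,238),blk=(330,237)).items(): print(n,P[p[1],p[0]].round(3))
c=cv2.resize(im[95:255,150:350],None,fx=4,fy=4,interpolation=cv2.INTER_CUBIC)
cv2.imwrite('pics/top0c.png',c[:,:,::-1])
E
```

```text
n0 55 [0.4924 0.3079 0.0288] [0.121 0.181 0.94 ]
n1 54 [0.4867 0.2461 0.0128] [0.024 0.021 0.014]
n2 54 [0.4617 0.1158 0.0128] [0.024 0.024 0.011]
FL [ 0.552  0.322 -0.   ]
FR [0.551 0.148 0.001]
BL [0.679 0.315 0.023]
BR [0.685 0.149 0.001]
ML [0.609 0.317 0.025]
MR [0.384 0.142 0.943]
hk1 [0.461 0.209 0.006]
hk2 [ 0.462  0.191 -0.   ]
hk3 [0.383 0.188 0.005]
pl [ 0.486  0.402 -0.002]
pl2 [ 0.487  0.364 -0.002]
pltip [0.634 0.386 0.005]
tin [0.369 0.052 0.023]
dl [0.357 0.332 0.023]
dr [0.358 0.188 0.002]
blk [ 0.367 -0.037  0.033]
```

View pics/top0c.png

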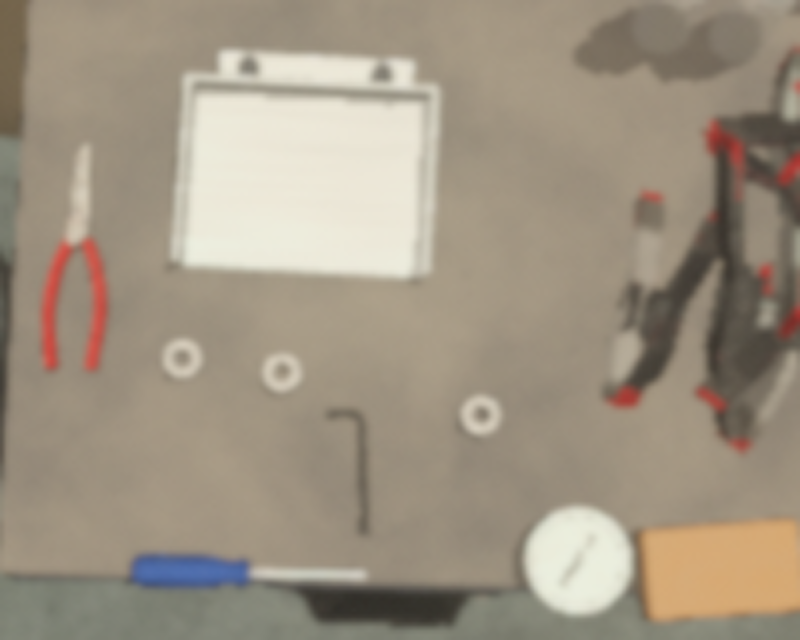

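Emit:
jog_arm --pt "0 0 0 2.28 -3.05 0 0" --pt "0 0 0 2.28 -3.05 0 0" --pt "0 0 0 2.28 -3.05 0 0" --pt "0 0 0 2.28 -3.05 0 0" --pt "0 0 0 2.28 -3.05 0 0" --pt "0 0 0 2.28 -3.05 0 0" --pt "0 0 0 2.28 -3.05 0 0" --pt "0 0 0 2.28 -3.05 0 0" --pt "0 0 0 2.28 -3.05 0 0" --pt "0 0 0 2.28 -3.05 0 0" --pt "0 0 0 2.28 -3.05 0 0" --pt "0 0 0 2.28 -3.05 0 0" --grip_force 40

```text
t: 1.05
tool_pos: [0.3553, -0.1224, 0.2527]
tool_rot: [-3.072, -0.656, 0.0]
contact_force: [0.7, -0.1, 0.5]
opening: -0.0003
```

Emit:
jog_arm --pt "0 0 0 2.28 -3.05 0 0" --pt "0 0 0 2.28 -3.05 0 0" --pt "0 0 0 2.28 -3.05 0 0" --pt "0 0 0 2.28 -3.05 0 0" --pt "0 0 0 2.28 -3.05 0 0" --pt "0 0 0 2.28 -3.05 0 0" --pt "0 0 0 2.28 -3.05 0 0" --pt "0 0 0 2.28 -3.05 0 0" --pt "0 0 0 2.28 -3.05 0 0" --pt "0 0 0 2.28 -3.05 0 0" --pt "0 0 0 2.28 -3.05 0 0" --pt "0 0 0 2.28 -3.05 0 0"

```text
t: 2.05
tool_pos: [0.455, 0.3236, 0.2524]
tool_rot: [3.071, 0.659, -0.002]
contact_force: [0.6, 0.4, -0.5]
opening: -0.0004
```

Emit:
jog_arm --pt "0 0 0.105 0 0 0 0" --pt "0 0 0.105 0 0 0 0" --pt "0 0 0.105 0 0 0 0" --pt "0 0 0.105 0 0 0 0" --pt "0 0 0.105 0 0 0 0" --pt "0 0 0.105 0 0 0 0" --pt "0 0 0.105 0 0 0 0" --pt "0 0 0 0 0 0 0" --pt "0 0 0 0 0 0 0"

```text
t: 2.8
tool_pos: [0.4552, 0.3215, 0.2527]
tool_rot: [3.103, -0.486, -0.001]
contact_force: [-0.3, 0.8, 0.7]
opening: 0.0004
```

```bash
python3 - <<'E'
from h import *
im,d=shot('wrist','w1.png'); P=cloud('wrist',d); np.savez('w1.npz',im=im,d=d,P=P)
# orthographic height map with world grid
m=(d>0)&(P[...,2]<.06)&(P[...,2]>-.03)
img=np.zeros((500,700,3),np.uint8)
u=((.42-P[...,1])/.35*700).astype(int); v=((.70-P[...,0])/.35*700).astype(int)
ok=m&(u>=0)&(u<699)&(v>=0)&(v<499)
for du in (0,1):
  for dv in (0,1): img[v[ok]+dv,u[ok]+du]=im[ok]
for k in range(0,14):
  y=.42-k*.025; cv2.putText(img,f'{y:.3f}',(k*50,498),0,.33,(0,255,0),1); cv2.line(img,(k*50,0),(k*50,500),(0,90,0),1)
  x=.70-k*.025; cv2.putText(img,f'{x:.3f}',(0,k*50+4),0,.33,(0,255,0),1); cv2.line(img,(0,k*50),(700,k*50),(0,90,0),1)
cv2.imwrite('pics/w1o.png',img[:,:,::-1])
E
```

```text
(no output)
```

View pics/w1o.png

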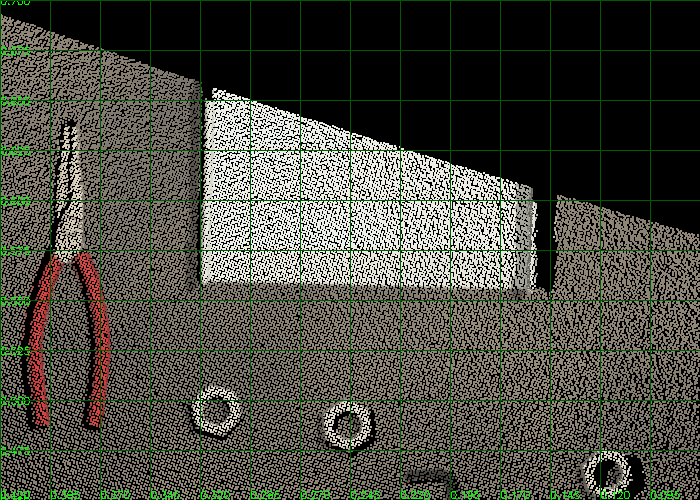

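The rectified wrist view puts nut_0 at (0.494, 0.312), nut_1 at (0.487, 0.245) and nut_2 at (0.463, 0.115). The tray's front edge is at x≈0.557, with its centre at about (0.6165, 0.2345). All of this agrees with the top view. Next I lower the fingers behind nut_0.

Emit:
jog_arm --pt "0 0 0 0 -0.3 2.5 0" --pt "0 0 0 0 0 3 0" --pt "0 0 0 0 0 3 0" --pt "0 0 0 0 0 3 0" --pt "0 0 0 0 0 3 0" --pt "0 0 0 0 0 3 0" --pt "0 0 0 0 0 2 0" --pt "0 0 0 0 0 1.5 0" --pt "0 0 0 0 0 1 0" --pt "0 0 0 0 0 0.5 0" --pt "0 0 0 0 0 0 0" --pt "0 0 0 0 0 0 0"

```text
t: 3.85
tool_pos: [0.4569, 0.3248, 0.0291]
tool_rot: [-3.103, 0.489, -0.001]
contact_force: [0.6, -0.1, 0.0]
opening: -0.0004
```

Emit:
jog_arm --pt "0 0 0 0.8 0 0 0" --pt "0 0 0 0.8 0 0 0" --pt "0 0 0 0.8 0 0 0" --pt "0 0 0 0.8 0 0 0" --pt "0 0 0 0.8 0 0 0" --pt "0 0 0 0.8 0 0 0" --pt "0 0 0 0.8 0 0 0" --pt "0 0 0 0.4 0 0 0"

```text
t: 4.52
tool_pos: [0.5148, 0.3056, 0.0284]
tool_rot: [-3.103, 0.491, -0.001]
contact_force: [-0.2, 0.3, -0.6]
opening: 0.0002
```

```bash
cat >> h.py <<'E'
def view(fn,name='scene'):
    """rectified height-limited world map, 0.5mm/px"""
    im,d=shot(name); P=cloud(name,d); m=(d>0)&(P[...,2]<.06)&(P[...,2]>-.03)
    img=np.zeros((500,700,3),np.uint8)
    u=((.42-P[...,1])/.35*700).astype(int); v=((.70-P[...,0])/.35*700).astype(int)
    ok=m&(u>=2)&(u<698)&(v>=2)&(v<498); s=1 if name=='wrist' else 2
    for du in range(-s,s+1):
      for dv in range(-s,s+1): img[v[ok]+dv,u[ok]+du]=im[ok]
    for k in range(0,14):
      y=.42-k*.025; cv2.putText(img,f'{y:.3f}',(k*50,498),0,.33,(0,255,0),1); cv2.line(img,(k*50,0),(k*50,500),(0,90,0),1)
      x=.70-k*.025; cv2.putText(img,f'{x:.3f}',(0,k*50+4),0,.33,(0,255,0),1); cv2.line(img,(0,k*50),(700,k*50),(0,90,0),1)
    cv2.imwrite('pics/'+fn,img[:,:,::-1])
E
python3 - <<'E'
from h import *
im,d=shot('wrist','w2.png')
E
```

```text
(no output)
```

View pics/w2.png

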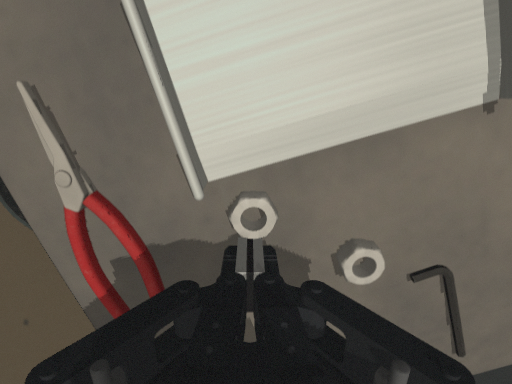

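The nut sits centred against the finger face at (252,215), and the path into the tray is clear. I continue the push and then back off and rise.

Emit:
jog_arm --pt "0 0 0 0.8 0 0 0" --pt "0 0 0 0.8 0 0 0" --pt "0 0 0 0.8 0 0 0" --pt "0 0 0 0.8 0 0 0" --pt "0 0 0 0.8 0 0 0" --pt "0 0 0 0.8 0 0 0" --pt "0 0 0 0.8 0 0 0" --pt "0 0 0 0.8 0 0 0" --pt "0 0 0 0.8 0 0 0" --pt "0 0 0 0.5 0 0 0" --pt "0 0 0 0.3 0 0 0" --pt "0 0 0 0.1 0 0 0"

```text
t: 5.57
tool_pos: [0.591, 0.2809, 0.0283]
tool_rot: [-3.103, 0.491, -0.0]
contact_force: [-0.0, 0.3, 0.6]
opening: 0.0002
```

Emit:
jog_arm --pt "0 0 0 -0.5 0 0 0" --pt "0 0 0 -1 0 0 0" --pt "0 0 0 -1 0 -1 0" --pt "0 0 0 -1 0 -2.5 0" --pt "0 0 0 -2 0 -2.5 0" --pt "0 0 0 -2 0 -2.5 0" --pt "0 0 0 -2 0 -2 0" --pt "0 0 0 0 0 0 0" --pt "0 0 0 0 0 0 0"

```text
t: 6.32
tool_pos: [0.4994, 0.3113, 0.1347]
tool_rot: [-3.102, 0.487, -0.004]
contact_force: [0.1, -0.6, -0.8]
opening: 0.0001
```

```bash
python3 - <<'E'
from h import *
view('w3.png','wrist')
E
```

```text
(no output)
```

View pics/w3.png

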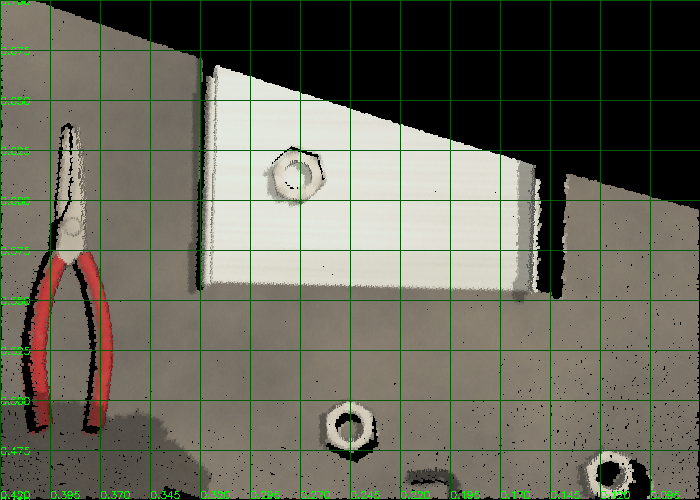

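nut_0 is in the tray at (0.613, 0.2705). Next is nut_1.

Emit:
jog_arm --pt "0 0 -0.0925 0 0 0 0" --pt "0 0 -0.0925 0 0 0 0" --pt "0 0 0 -1.5 2.2 0 0" --pt "0 0 0 -1.5 2.3 0 0" --pt "0 0 0 -1.4 2.2 0 0" --pt "0 0 0 0 0 2.5 0" --pt "0 0 0 0 0 3 0" --pt "0 0 0 0 0 2.5 0" --pt "0 0 0 0 0 1.5 0" --pt "0 0 0 0 0 1.2 0" --pt "0 0 0 0 0 0 0" --pt "0 0 0 0 0 0 0"

```text
t: 7.37
tool_pos: [0.4476, 0.2491, 0.025]
tool_rot: [3.134, -0.202, -0.003]
contact_force: [-0.2, 0.7, 0.1]
opening: -0.0004
```

Emit:
jog_arm --pt "0 0 0 0.8 0 -0.2 0" --pt "0 0 0 0.8 0 -0.1 0" --pt "0 0 0 0.8 0 0 0" --pt "0 0 0 0.8 0 0 0" --pt "0 0 0 0.8 0 0 0" --pt "0 0 0 0.8 0 0 0" --pt "0 0 0 0.8 0 0 0" --pt "0 0 0 0.8 0 0 0" --pt "0 0 0 0.8 0 0 0"

```text
t: 8.12
tool_pos: [0.5201, 0.2402, 0.0293]
tool_rot: [-3.135, 0.201, 0.0]
contact_force: [0.0, 0.0, -0.5]
opening: -0.0003
```

Emit:
jog_arm --pt "0 0 0 0.8 0 0 0" --pt "0 0 0 0.8 0 0 0" --pt "0 0 0 0.8 0 0 0" --pt "0 0 0 0.8 0 0 0" --pt "0 0 0 0.8 0 0 0" --pt "0 0 0 0.8 0 0 0" --pt "0 0 0 0.8 0 0 0" --pt "0 0 0 0.5 0 0 0" --pt "0 0 0 0.5 0 0 0" --pt "0 0 0 0.3 0 0 0" --pt "0 0 0 0.1 0 0 0"

```text
t: 9.03
tool_pos: [0.5892, 0.2313, 0.0293]
tool_rot: [-3.135, 0.201, -0.0]
contact_force: [0.2, -0.5, 1.0]
opening: 0.0002
```

Emit:
jog_arm --pt "0 0 0 -0.5 0 0 0" --pt "0 0 0 -1 0 0 0" --pt "0 0 0 -1 0 -1 0" --pt "0 0 0 -1 0 -2.5 0" --pt "0 0 0 -2 0 -2.5 0" --pt "0 0 0 -2 0 -2.5 0" --pt "0 0 0 -2 0 -2 0" --pt "0 0 0 0 0 0 0" --pt "0 0 0 0 0 0 0"

```text
t: 9.78
tool_pos: [0.4939, 0.2441, 0.1356]
tool_rot: [-3.134, 0.199, -0.004]
contact_force: [-1.4, 0.2, -0.6]
opening: 0.0002
```

```bash
python3 - <<'E'
from h import *
view('w4.png','wrist')
E
```

```text
(no output)
```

View pics/w4.png

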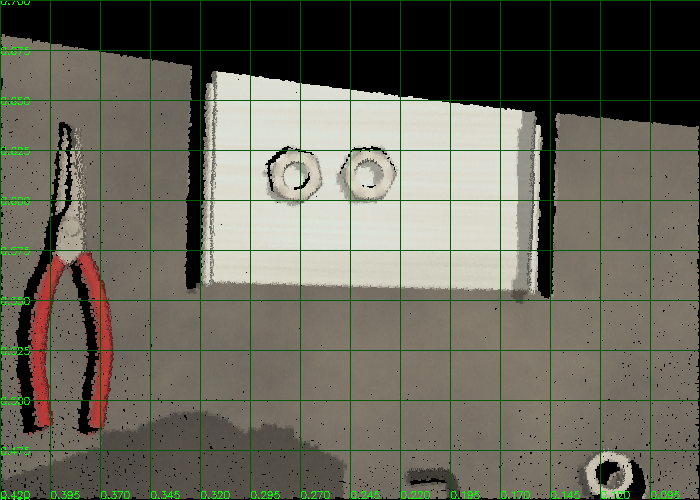

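nut_1 is in at (0.6125, 0.2355). nut_2 is at (0.4635, 0.1155). I push it diagonally first to clear the right wall's tip, and then straight in.

Emit:
jog_arm --pt "0 0 -0.1146 0 0 0 0" --pt "0 0 -0.1146 0 0 0 0" --pt "0 0 -0.1146 0 0 0 0" --pt "0 0 -0.1146 0 0 0 0" --pt "0 0 -0.1146 0 0 0 0" --pt "0 0 -0.1146 0 0 0 0" --pt "0 0 -0.1146 0 0 0 0" --pt "0 0 -0.1146 0 0 0 0"

```text
t: 10.5
tool_pos: [0.4939, 0.2429, 0.1319]
tool_rot: [-2.897, -1.214, 0.006]
contact_force: [-0.4, -0.8, -0.2]
opening: 0.0003
```

Emit:
jog_arm --pt "0 0 0 -3.05 1.38 0 0" --pt "0 0 0 -3.05 1.38 0 0" --pt "0 0 0 -3.05 1.38 0 0" --pt "0 0 0 -3.05 1.38 0 0" --pt "0 0 0 -3.05 1.38 0 0" --pt "0 0 0 0 0 2.5 0" --pt "0 0 0 0 0 3 0" --pt "0 0 0 0 0 2.5 0" --pt "0 0 0 0 0 1.5 0" --pt "0 0 0 0 0 1 0" --pt "0 0 0 0 0 0 0" --pt "0 0 0 0 0 0 0"

```text
t: 11.5
tool_pos: [0.4355, 0.0866, 0.0285]
tool_rot: [-2.9, -1.206, 0.003]
contact_force: [-0.6, 0.8, 1.0]
opening: 0.0001
```

Emit:
jog_arm --pt "0 0 0 0.8 0 0 0" --pt "0 0 0 0.8 0 0 0" --pt "0 0 0 0.8 0 0 0" --pt "0 0 0 0.8 0 0 0" --pt "0 0 0 0.8 0 0 0" --pt "0 0 0 0.8 0 0 0" --pt "0 0 0 0.8 0 0 0"

```text
t: 12.08
tool_pos: [0.4762, 0.1272, 0.0294]
tool_rot: [2.9, 1.207, 0.0]
contact_force: [0.4, -0.6, 0.6]
opening: -0.0001
```

Emit:
jog_arm --pt "0 0 0 0.8 0 0 0" --pt "0 0 0 0.8 0 0 0" --pt "0 0 0 0.8 0 0 0" --pt "0 0 0 0.8 0 0 0" --pt "0 0 0 0.8 0 0 0" --pt "0 0 0 0.5 0 0 0" --pt "0 0 0 0.5 0 0 0" --pt "0 0 0 0.3 0 0 0" --pt "0 0 0 0.1 0 0 0" --pt "0 0 0 0 0 0 0"

```text
t: 12.92
tool_pos: [0.5136, 0.1648, 0.0293]
tool_rot: [2.9, 1.207, -0.0]
contact_force: [-1.0, -0.5, 0.0]
opening: -0.0004
```

Emit:
jog_arm --pt "0 0 0 -0.5 0 0 0" --pt "0 0 0 -1 0 0 0" --pt "0 0 0 -1 0 -1 0" --pt "0 0 0 -1 0 -2.5 0" --pt "0 0 0 -2 0 -2.5 0" --pt "0 0 0 -2 0 -2.5 0" --pt "0 0 0 -2 0 -2 0"

```text
t: 13.5
tool_pos: [0.4455, 0.0963, 0.1357]
tool_rot: [2.9, 1.207, 0.001]
contact_force: [0.1, 0.8, 0.8]
opening: 0.0001
```

Emit:
jog_arm --pt "0 0 0.1125 0 0 0 0" --pt "0 0 0.1125 0 0 0 0" --pt "0 0 0.1125 0 0 0 0" --pt "0 0 0.1125 0 0 0 0" --pt "0 0 0.1125 0 0 0 0" --pt "0 0 0.1125 0 0 0 0" --pt "0 0 0.1125 0 0 0 0" --pt "0 0 0 0 0 0 0" --pt "0 0 0 0 0 0 0"

```text
t: 14.25
tool_pos: [0.4458, 0.0969, 0.134]
tool_rot: [3.141, 0.005, -0.001]
contact_force: [-0.2, 0.9, 0.0]
opening: 0.0003
```

```bash
python3 - <<'E'
from h import *
view('w5.png','wrist')
E
```

```text
(no output)
```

View pics/w5.png

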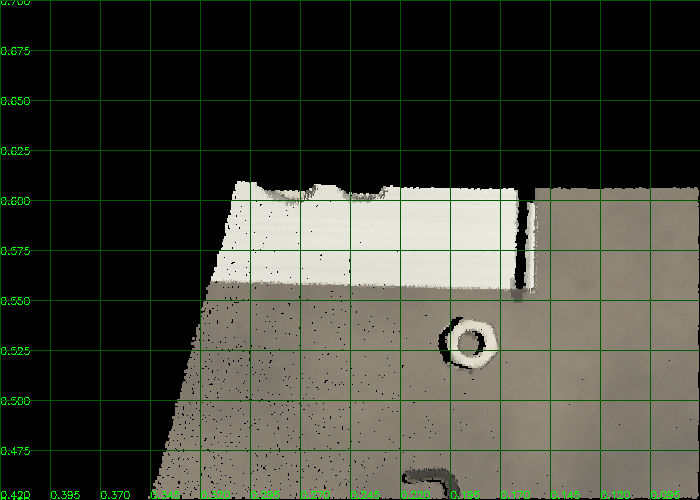

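nut_2 is at (0.5285, 0.184), now in line with the tray mouth. I push it straight in.

Emit:
jog_arm --pt "0 0 0 1.5 -2.9 0 0" --pt "0 0 0 1.5 -2.9 0 0" --pt "0 0 0 1.5 -2.9 0 0" --pt "0 0 0 0 0 2.5 0" --pt "0 0 0 0 0 3 0" --pt "0 0 0 0 0 2.5 0" --pt "0 0 0 0 0 1.5 0" --pt "0 0 0 0 0 1 0" --pt "0 0 0 0 0 0 0" --pt "0 0 0 0 0 0 0"

```text
t: 15.13
tool_pos: [0.4915, 0.1843, 0.0294]
tool_rot: [3.142, 0.003, -0.0]
contact_force: [0.1, 0.5, 0.7]
opening: -0.0001
```

Emit:
jog_arm --pt "0 0 0 0.8 0 0 0" --pt "0 0 0 0.8 0 0 0" --pt "0 0 0 0.8 0 0 0" --pt "0 0 0 0.8 0 0 0" --pt "0 0 0 0.8 0 0 0" --pt "0 0 0 0.8 0 0 0" --pt "0 0 0 0.8 0 0 0" --pt "0 0 0 0.8 0 0 0" --pt "0 0 0 0.8 0 0 0" --pt "0 0 0 0.8 0 0 0" --pt "0 0 0 0.8 0 0 0"

```text
t: 16.05
tool_pos: [0.5802, 0.1845, 0.0292]
tool_rot: [3.142, 0.002, -0.0]
contact_force: [0.2, 0.7, -1.0]
opening: -0.0004
```

Emit:
jog_arm --pt "0 0 0 0.5 0 0 0" --pt "0 0 0 0.3 0 0 0" --pt "0 0 0 0.1 0 0 0" --pt "0 0 0 -0.5 0 0 0" --pt "0 0 0 -1 0 0 0" --pt "0 0 0 -1 0 -1 0" --pt "0 0 0 -1 0 -2.5 0" --pt "0 0 0 -2 0 -2.5 0" --pt "0 0 0 -2 0 -2.5 0" --pt "0 0 0 -2 0 -2 0" --pt "0 0 0 0 0 -2 0" --pt "0 0 0 0 0 0 0"

```text
t: 17.05
tool_pos: [0.494, 0.1851, 0.1587]
tool_rot: [-3.14, -0.003, -0.012]
contact_force: [0.7, -0.4, 1.4]
opening: 0.0005
```

```bash
python3 - <<'E'
from h import *
view('w6.png','wrist')
im,d=shot('top'); f=np.load('top0.npz')['im'].astype(int)
a=cv2.resize(im[95:255,150:350],None,fx=4,fy=4,interpolation=cv2.INTER_CUBIC)
cv2.imwrite('pics/top1c.png',a[:600,:,::-1])
E
```

```text
(no output)
```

View pics/w6.png

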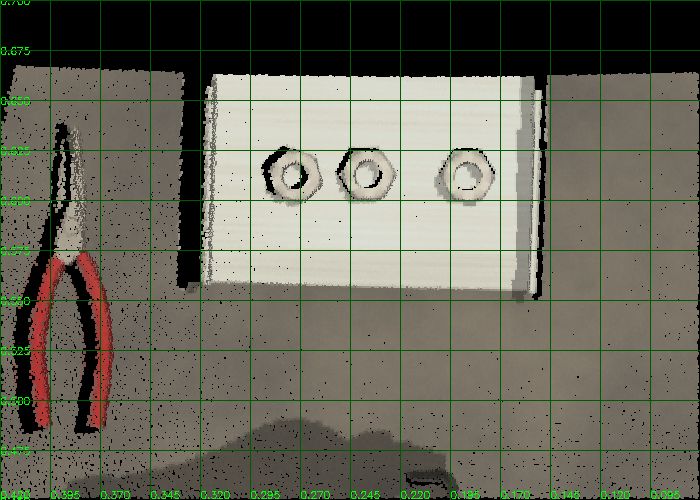

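View pics/top1c.png

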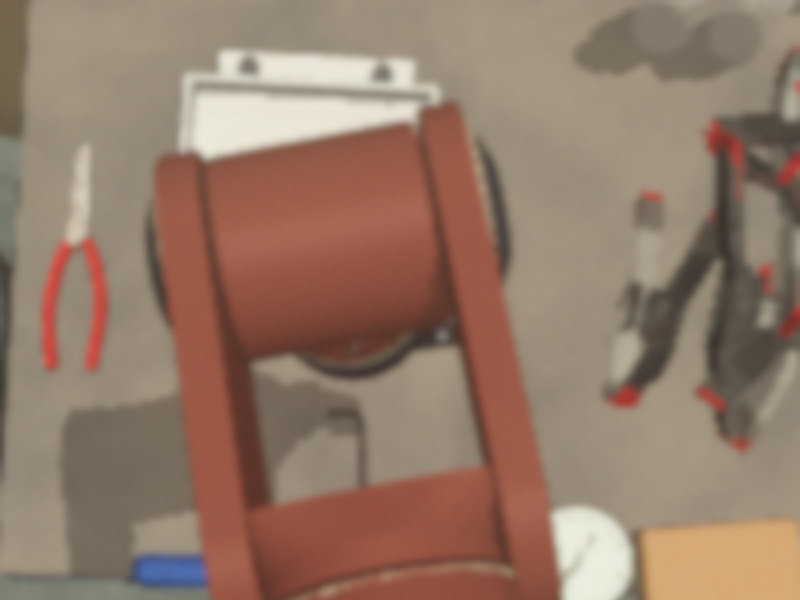

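The rectified wrist view shows all three nuts at x≈0.612, in the tray at px (296,175), (368,175) and (466,175). That is about 55 mm behind the front edge and clear of both walls. In the top view the pliers, hex key, tin, block and visible part of the driver are at their starting pixels. The arm is raised and free, so I hand in.

```bash
python3 -c "
from station import ctrl
print(ctrl.get_obs()['dq'].round(3), ctrl.finish_job())"
```

```text
the job is handed in; nothing more can be done
[-0.005  0.044  0.016  0.001  0.001 -0.002] None
```

All three nuts are in the tray, and I handed the job in at about 17 s of the 67 s allowed. I swept each one along the surface with the closed fingers. nut_0 and nut_1 took one push each. nut_2 took a diagonal push and then a straight one, so it cleared the tip of the right wall.

- **Nuts:** the last wrist view put them at world x≈0.612, y≈0.272, 0.236 and 0.187. That is about 55 mm behind the tray's front edge, with the nearest wall about 30 mm from the nearest nut's centre.
- **Bystanders:** in the last top view the pliers, hex key, tin and sanding block were at their starting pixels. The arm hid most of the driver; the part in view had not moved.
- **Forces and clearance:** the contact force reported after each move was no more than about 1.6 N, which is noise level. The arm finished with the TCP at z≈0.16 m, touching nothing.

No check failed or disagreed.

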